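# Open the till with its key and hold the lock turned

### The arm

A 7-joint arm with a two-finger parallel gripper is mounted at the origin on a cart in front of the work surface, level with it; the furniture and walls round the work are solid. World frame = base frame: x ahead of the robot, y to its left, z up, the work surface at z = 0. Lengths are in m, angles in rad, forces in N, time in s.
With the tool pointing down it reaches from about 0.35 to 0.9 m from the base axis. Payload 7.2 kg.
Tool frame: the origin (TCP) lies at the centre of the arm's flange, where the gripper is bolted on; the fingertips stand 182 mm ahead of it and the grasp point (between the pads) lies 163 mm ahead of it; z points along the fingers, y is the direction in which the jaws open and shut (so a half turn about z gives the same grasp; the last joint's range is limited). The gripper opens to 88 mm and grips with 3 to 60 N. Pads are 20 mm wide; open, the fingers measure 115 mm over their backs; the gripper's body (75 mm by 178 mm) begins 61 mm behind the grasp point.
Start: joints at [-1.401, 0.411, -0.013, 1.596, 0.006, 1.134, -0.082], TCP at [0.147, 0.607, 0.405] pointing down, gripper open.
Joint ranges: [-2.95, 2.95], [-0.29, 1.99], [-1.47, 1.44], [0.14, 2.54], [-1.03, 4.17], [0.13, 1.85], [-2.86, 2.86]. Speed limits (rad/s): [2.39, 2.39, 3.01, 3.01, 3.14, 3.14, 3.14].

### API

Orientations are given as a unit quaternion [w, x, y, z].
In Python, from plant import sensors, eyes, ticket gives the robot as it stands. The module is installed in compiled form; this text tells all that it offers.
- The arm moves only by the shell command python3 -m handwheel 'ROWS' [FORCE]. ROWS is JSON, a list of rows, each a list of 5 numbers: the finger opening in cm, from 0 to 8.78, then the shift along the tool's x, y, z in cm, then the turn about the tool's z in rad. In form: [[claw, tx, ty, tz, spin], ...]. A call has exactly 5 rows; each row is the pose to reach, as a shift and turn from the pose commanded when the call began, along the tool's axes at that moment; what a row does not reach only later rows make up. A row lasts 1/10 s, in which the tool goes at most 50 mm and 8.59 degrees, less where a joint would pass 70% of its speed; a pose out of reach is approached as far as the arm can. A call with a gripper value outside its range is refused whole. The fingers move at their own pace and stop on an object; FORCE is the grip in N (left out, the last holds). Time passes only in rows, so rows that repeat a pose let the fingers close, or fill a call up. It gives the time, the measured TCP pose, the force and the opening at its end, in the units of the state.
- sensors.state(): the state, without advancing time (a new reading comes with each control period).
- eyes.snapshot(name): name is "scene" or "top" or "wrist"; returns a dict with "color" (480x640x3 uint8, blue, green, red), "vertical_fov" (degrees; the focal length in pixels is half the picture's height over the tangent of half this angle, whatever the lens; pixels are square), "cx", "cy" (the principal point, pixels), "extrinsics" (4x4, takes a point from camera to world coordinates); the wrist camera has in their place "mount" (4x4, takes a point from camera to tool coordinates, whose origin is the TCP and whose axes are the flange's). Camera axes: x right, y down, z forward; pixel columns grow to the right and rows downward; lengths in m; the calibration is good to about 2 mm. A picture is of the moment at which its call begins: read the wrist's pose just before it. There is no depth.
- ticket.close_job(): hands the job in, once; it reports no verdict.
Trained networks look in a picture, given as the dict that the camera call returned (one of the last four; its "shot" number tells which), for a name from the list of things; names that differ only in an ending like _2 or _b are one class to them, and where a whole thing is asked for, a point or a joint stands for the part that bears it (a point fixed in the world has none). Each returns a list of dicts, best first, with "conf" (0 to 1); they miss things now and then, are a little off and sometimes report something else, mostly with a low value. They report only what shows in the picture. A call takes as long as a camera call.
- eyes.silhouettes(picture, name): "pixels" (480x640 bool, what is visible of it) and "pixel" ([column, row] in pixels, amid what is visible of it).
The state is a dict: "t": time; "joint_pos": joint angles; "joint_velocities": joint speeds; "joint_torque": joint torques, N m; "tcp_pos": TCP position; "tcp_rot": TCP orientation; "contact_force": force on the tool from outside, world axes, zero at the start; "wrist_torque": the same for the moment, N m; "grip_width": opening from 0.0 (shut) to 1.0 (fully open).
Only numpy, scipy, OpenCV 4.12 (cv2) and the standard library are available. Lean on these libraries where they do the work, as an engineer would, in place of code of your own. Each camera call takes 0.05 s, during which the arm holds its last target. There are 200 camera calls.

### The job

Please open the cash till for me: swing the little dust flap off its keyhole to the front left, take the square-headed key out of the key block, push it fully home in the lock - work it gently past the sticky pins, do not force it - and turn it clockwise a quarter turn to its stop, so that the lid springs up. The lock is sprung, so finish still gripping the key and holding it turned, so that the bolt stays back while I reach in; leave the round-headed key in the block and the tins and the packet where they are.

Things in the scene. Friction and masses are not known exactly. Their poses are not given: they have to be found in the camera images.
- till_key: key with black square head 36 wide, 32 high (40-72 mm above the tip), 10 thick, small hole in it. Origin: tip of blade; z up from tip to head, x along blade's width, y its thickness. Blade 14 x 5 mm, 34 long from tip to a stop shoulder (22 x 10, 5 high); last 7 mm pointed, 3.4 thick. Both edges alike: fits either way round. About 35 g. Pinch the head across y, fingertips just above the shoulder
- round_key: another key, same but for a smaller round black disc head (25 mm across, 10 thick), upright in the other slot of the key block; to be left there. Frame as the till key
- key_block: fixed light wooden block, 50 x 130 x 40 mm high, origin under its centre, y along its length. Two slots at y = +32 and -32 mm hold the two keys upright, blade down, shoulder resting on the block's top (tip 6 mm over the counter), blade width along the block's y; either key may be in either slot. Slots 7 x 16.4 mm: lift the key straight up by over 40 mm
- till: grey steel cash till, fixed, 200 x 200 x 85 mm, origin under its centre; x from its front to the lid's hinge, y to its left, z up. The front 80 mm of its top are a fixed deck with the lock at x = -60, y = 0; the lid is flush behind it
- keyhole (a point): centre of the keyhole's mouth, on top of the brass cylinder, 87 mm over the counter (a steel ring 40 mm across stands 1 mm higher). z up, x along the slot, y across; they turn with the cylinder; at rest x is the till's +y. Slot 16 x 6.6 mm, 1.5 mm bevel round the mouth, 37 deep. Three pins 10, 18, 26 mm down jut 3 mm from its ends. Home: shoulder on this face, tip 34 mm below
- lock_plug (a joint): angle of the lock cylinder (rad): 0 at rest, grows clockwise seen from above, stop at 1.40; spring-return, 0.02 N m at rest, 0.11 at the stop. Key play is 0.1 to 0.2 rad, so turn the key itself about 1.6. The bolt leaves the lid at about 1.1. Pressed straight, the key needs 10 to 25 N to pass a sticky pin: at 15 N ease back 1.5 mm, rock it 1 mm along the slot and 0.05 rad, press again
- dust_flap (a joint): angle of the flat steel dust flap over the keyhole (rad): 0 to 0.25 at the start (keyhole covered), grows clockwise seen from above about its rivet, stop at 2.2; stays where it is left (about 1 N at the knob). From 1.8 up it is clear of keyhole and fingers. At 0 the knob lies from the rivet along the till's -y (over the keyhole), at 1.57 along its -x
- flap_knob (a point): centre of the top of the flap's small black knob, 26 mm from the rivet: 11 mm across, top 106 mm over the counter; the flap is 1.6 mm thick, its top 91 mm over the counter. Pinch the knob from above with the fingertips
- flap_rivet (a point): the flap's pivot on the till's deck, 26 mm to the till's left of the keyhole; axes as the till's
- till_lid (a joint): angle of the till's lid (rad): 0 shut; springs up by itself to 0.24 once the bolt is drawn back; hinged at the far side. Its front edge, 42 mm behind the keyhole, rises some 28 mm
- tin_a: small white round pastille tin, 45 mm across, 19 high, on the counter beyond the key block; not to be disturbed. Origin under its centre
- oval_tin: oval sweet tin, 78 x 64 x 20 mm, beyond the key block; not to be disturbed. Origin under its centre
- packet: small flat packet of sweets, 52 x 82 x 18 mm, beyond the key block; not to be disturbed. Origin under its centre

How it is judged:
On the way, in this order (a step that is already met when the one before it is completed fails the run):
1. the dust flap has been swung clear of the keyhole (value of joint dust_flap above 1.5 rad), for 0.2 s.
2. the square-headed key is fully home in the lock, not yet turned (z of till_key in the frame of keyhole below -0.0315 m and horizontal distance between till_key and keyhole below 0.004 m and angle between till_key's own z axis and vertical below 0.12 rad and value of joint lock_plug below 0.4 rad), for 0.2 s.
At the end, for the whole second after the job is handed in: fingers grip the square-headed key (over 2 N), upright (0.15 rad) and home in the lock (tip 30 mm down, within 4 mm of centre); cylinder held past 1.15 rad, lid sprung up past 0.15 rad, flap past 1.5 rad, round-headed key still in its slot (moved under 10 mm) (value of joint lock_plug above 1.15 rad and value of joint till_lid above 0.15 rad and z of till_key in the frame of keyhole below -0.03 m and horizontal distance between till_key and keyhole below 0.004 m and angle between till_key's own z axis and vertical below 0.15 rad and contact force between the fingers and till_key above 2 N and value of joint dust_flap above 1.5 rad and height (world z) of round_key below 0.012 m and distance of round_key from where it was at the start of the episode below 0.01 m); the arm keeps its last pose, push and grip.
It fails at once if the key was forced in: more than 60 N between key and till before the lock was turned (contact force between till_key and till above 60 N and value of joint lock_plug below 0.4 rad).
It fails at once if the round-headed key was pulled out or a tin or the packet was disturbed by more than 30 mm (distance of any of round_key, tin_a, oval_tin, packet from where it was at the start of the episode above 0.03 m).
It also fails if it takes over 59 s, if anything falls off the work surface, if the arm or the gripper's body presses on something with over 40 N, if the wrist force passes 120 N, or if a joint passes its speed limit or range.

## Working session

There is one attempt and no reset: what is moved stays moved. The work goes in short steps, Python scripts to look and compute and a shell command to move; the robot and the scene stay as the last step left them, time stands still between calls to the robot, and variables do not carry over. Pictures are saved under pics/ and viewed, about 8 in all and at most 12, crops included, and the job is handed in when it is done.

```bash
mkdir -p pics; cat > h.py <<'E'
import numpy as np, cv2
from plant import sensors, eyes, ticket
from scipy.spatial.transform import Rotation as R
def pose():
    s=sensors.state(); q=s["tcp_rot"]; T=np.eye(4); T[:3,:3]=R.from_quat([q[1],q[2],q[3],q[0]]).as_matrix(); T[:3,3]=s["tcp_pos"]; return s,T
def snap(n):
    s,T=pose(); p=eyes.snapshot(n)
    E=T@np.array(p["mount"]) if "mount" in p else np.array(p["extrinsics"])
    return p,E
def ray(p,E,px,z):
    f=240/np.tan(np.radians(p["vertical_fov"])/2)
    d=E[:3,:3]@np.array([(px[0]-p["cx"])/f,(px[1]-p["cy"])/f,1]); o=E[:3,3]
    return o+d*(z-o[2])/d[2]
def proj(p,E,w):
    f=240/np.tan(np.radians(p["vertical_fov"])/2)
    c=np.linalg.inv(E)@np.append(w,1); return np.array([p["cx"]+f*c[0]/c[2],p["cy"]+f*c[1]/c[2]])
def totool(w):
    "grasp point -> w, shift in tool axes cm"
    s,T=pose(); g=T[:3,3]+T[:3,:3]@[0,0,.163]; return T[:3,:3].T@(np.array(w)-g)*100
E
python3 - <<'E'
from h import *
s,T=pose(); print(s); print(T.round(3))
for n in ["scene","top"]:
    p,E=snap(n); cv2.imwrite(f"pics/{n}.png",p["color"]); print(n,E.round(3).tolist(),p["vertical_fov"])
    for k,z in [("till_key",.07),("round_key",.07),("key_block",.04),("till",.085),("flap_knob",.106),("dust_flap",.091),("flap_rivet",.091),("keyhole",.087),("tin_a",.019),("oval_tin",.02),("packet",.018)]:
        try:
            for r in eyes.silhouettes(p,k)[:2]: print(k,round(r["conf"],2),np.round(r["pixel"]),r["pixels"].sum(),ray(p,E,r["pixel"],z).round(3))
        except Exception as e: print(k,e)
E
```

```text
{'t': 0.0, 'joint_pos': array([-1.40120097,  0.41190098, -0.01272198,  1.59703274,  0.00561374,
        1.13428215, -0.0822008 ]), 'joint_velocities': array([-2.35728904e-04, -2.16595278e-03,  1.83145440e-03,  1.12257458e-04,
       -4.17172519e-04,  5.11908881e-04,  6.82157434e-05]), 'joint_torque': array([-2.35874559e-04, -5.87947547e+01,  6.41678218e-01, -2.91081619e+01,
       -5.37818531e-02,  1.81762286e-02,  1.53483002e-04]), 'tcp_pos': array([0.14719382, 0.60720462, 0.40381274]), 'tcp_rot': array([-3.38962223e-05,  1.18598479e-01,  9.92941978e-01, -7.93018421e-04]), 'contact_force': array([ 0.05140276,  0.04639634, -0.74166494]), 'wrist_torque': array([-0.01966855, -0.05385945, -0.00176481]), 'grip_width': 0.9965745960730987}
[[-0.972  0.236 -0.     0.147]
 [ 0.236  0.972 -0.002  0.607]
 [-0.    -0.002 -1.     0.404]
 [ 0.     0.     0.     1.   ]]
scene [[0.783, -0.371, 0.499, 0.092], [-0.622, -0.495, 0.607, -0.528], [0.022, -0.786, -0.618, 0.72], [0.0, 0.0, 0.0, 1.0]] 53.77305967248062
till_key 0.64 [369. 295.] 223 [ 0.578 -0.079  0.07 ]
round_key 0.51 [341. 282.] 131 [ 0.5
[... 666 characters left out ...]
0.014, 0.128], [0.01, -0.14, -0.99, 1.015], [0.0, 0.0, 0.0, 1.0]] 46.80460803484449
till_key 0.69 [416. 262.] 132 [ 0.581 -0.059  0.07 ]
key_block 0.95 [396. 267.] 1845 [ 0.576 -0.029  0.04 ]
key_block 0.34 [370. 184.] 1102 [0.727 0.009 0.04 ]
till 0.68 [223. 320.] 14907 [0.492 0.269 0.085]
flap_knob 0.86 [243. 353.] 415 [0.438 0.234 0.106]
dust_flap 0.64 [244. 353.] 458 [0.437 0.235 0.091]
dust_flap 0.34 [419. 165.] 1236 [ 0.745 -0.07   0.091]
flap_rivet 0.81 [225. 316.] 14745 [0.498 0.265 0.091]
tin_a 0.57 [322. 208.] 490 [0.689 0.098 0.019]
oval_tin 0.72 [370. 184.] 1227 [0.732 0.009 0.02 ]
packet 0.93 [418. 166.] 1240 [ 0.764 -0.083  0.018]
packet 0.21 [320. 212.] 446 [0.683 0.101 0.018]
```

```bash
python3 - <<'E'
import cv2,numpy as np
a=cv2.imread("pics/top.png")[120:440,120:470]; b=cv2.imread("pics/scene.png")[180:340,130:480]
a=cv2.resize(a,None,fx=1.8,fy=1.8,interpolation=cv2.INTER_CUBIC); cv2.imwrite("pics/topc.png",a)
E
```

```text
(no output)
```

View pics/topc.png

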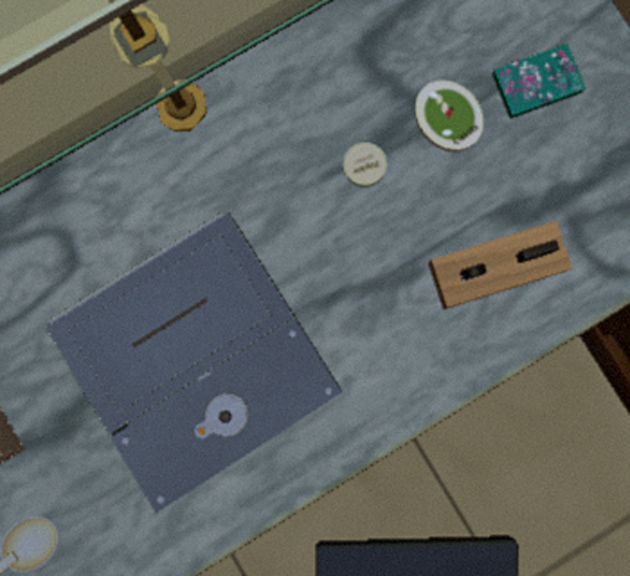

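The crop shows the till's front edge from (157,510) to (341,388), the rivet at (202,430) and the knob at (225,416). The square key is at (538,252), the right-hand end of the block, and the round key at (473,271).

```bash
cat >> h.py <<'E'
E
python3 - <<'E'
from h import *
p,E=snap("top")
c=lambda x,y,z: ray(p,E,(x/1.8+120,y/1.8+120),z).round(4)
fl,fr,rr,rl=[c(*q,.085) for q in [(157,510),(341,388),(229,213),(49,325)]]
print(fl,fr,rr,rl, (fl+fr+rr+rl)/4)
x=(rr+rl-fl-fr)/2; y=(fl+rl-fr-rr)/2; print(np.linalg.norm(x),np.linalg.norm(y))
yaw=np.arctan2(x[1]-0,x[0]); yaw2=np.arctan2(-y[0],y[1]); print("yaw",yaw,yaw2)
ym=(yaw+yaw2)/2; X=np.array([np.cos(ym),np.sin(ym),0]);Y=np.array([-np.sin(ym),np.cos(ym),0])
o=(fl+fr+rr+rl)/4; k=o-.06*X; print("keyhole",k,"rivet",k+.026*Y,"rivet px",c(202,430,.091),"knob",c(225,416,.106))
print("keys",c(538,252,.072),c(473,271,.072))
b=[c(*q,.04) for q in [(431,262),(558,223),(571,267),(445,307)]]; print(b,sum(b)/4)
d=b[0]-b[1]+b[3]-b[2]; print("block yaw y", np.arctan2(d[1],d[0]))
s,T=pose(); print(np.arctan2(T[1,1],T[0,1]))
E
```

```text
[0.3572 0.2953 0.085 ] [0.4613 0.1265 0.085 ] [0.6268 0.2276 0.085 ] [0.5262 0.395  0.085 ] [0.492875 0.2611   0.085   ]
0.19507107038205337 0.19680734869409733
yaw 0.5406392901479189 0.5469115009127868
keyhole [0.44152931 0.23005777 0.085     ] rivet [0.42807768 0.25230757 0.085     ] rivet px [0.4273 0.2535 0.091 ] knob [0.44   0.2309 0.106 ]
keys [ 0.5837 -0.0645  0.072 ] [ 0.5672 -0.0017  0.072 ]
[array([0.58  , 0.0348, 0.04  ]), array([ 0.6154, -0.0924,  0.04  ]), array([ 0.5714, -0.1027,  0.04  ]), array([0.5355, 0.0229, 0.04  ])] [ 0.575575 -0.03435   0.04    ]
block yaw y 1.845696772869923
1.3329971287225215
```

```bash
python3 - <<'E'
from h import *
print(totool([.44,.231,.2]))
E
```

```text
[-37.31904199 -29.68085655   4.16544479]
```

```bash
python3 -m handwheel '[[8.7,-3.7,-2.9,0,0],[8.7,-7.4,-5.9,0,0],[8.7,-11.2,-8.9,0,0],[8.7,-14.9,-11.9,0,0],[8.7,-18.6,-14.8,0,0]]' 20; python3 -m handwheel '[[6,-3.7,-2.9,0,0.14],[6,-7.4,-5.9,0,0.29],[6,-11.2,-8.9,0,0.44],[6,-14.9,-11.9,0,0.59],[6,-18.7,-14.9,0,0.74]]'
python3 -m handwheel '[[6,0,0,0,0.05],[6,0,0,0,0.05],[6,0,0,0,0.05],[6,0,0,0,0.05],[6,0,0,0,0.05]]'
cat > look.py <<'E'
from h import *
import sys
s,T=pose(); print(s["t"],s["tcp_pos"].round(4),"jaw",np.arctan2(T[1,1],T[0,1]).round(3),"F",s["contact_force"].round(1),"j7",s["joint_pos"][6].round(2))
p,E=snap("wrist"); cv2.imwrite(f"pics/{sys.argv[1]}.png",p["color"])
for a in sys.argv[2:]:
    k,z=a.split(":")
    for r in eyes.silhouettes(p,k)[:2]: print(k,round(r["conf"],2),np.round(r["pixel"]),r["pixels"].sum(),ray(p,E,r["pixel"],float(z)).round(4))
np.savez(f"pics/{sys.argv[1]}.npz",E=E,v=p["vertical_fov"],cx=p["cx"],cy=p["cy"])
E
python3 look.py w1 flap_knob:.106 dust_flap:.091 keyhole:.087 flap_rivet:.091 till:.085
```

```text
t: 1.75
tcp_pos: [0.2941, 0.418, 0.4049]
tcp_rot: [0.0, 0.119, 0.993, 0.0]
contact_force: [0.9, 0.2, 0.4]
grip_width: 0.99
t: 2.25
tcp_pos: [0.4406, 0.2292, 0.4051]
tcp_rot: [0.0, 0.472, 0.881, 0.001]
contact_force: [1.2, 0.1, 0.0]
grip_width: 0.683
t: 2.75
tcp_pos: [0.4392, 0.2318, 0.4046]
tcp_rot: [-0.0, 0.49, 0.872, 0.0]
contact_force: [-0.1, 0.8, -0.1]
grip_width: 0.681
2.75 [0.4392 0.2318 0.4046] jaw 0.546 F [-0.1  0.8 -0.1] j7 0.04
flap_knob 0.68 [320. 227.] 1558 [0.4348 0.2367 0.106 ]
dust_flap 0.92 [321. 224.] 1644 [0.4361 0.2363 0.091 ]
flap_rivet 0.76 [395. 209.] 53920 [0.4813 0.2775 0.091 ]
till 0.96 [395. 208.] 54095 [0.4824 0.2785 0.085 ]
```

View pics/w1.png

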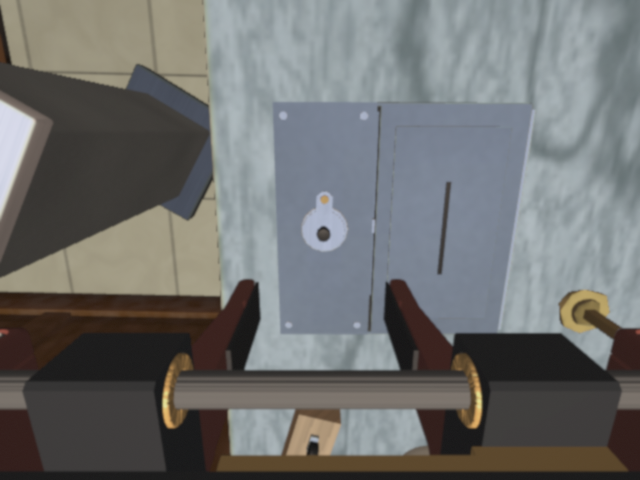

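The wrist view shows the knob top at about (323,234), the rivet at (324,200) and the till corners at (274,102), (532,104), (500,334) and (280,334).

```bash
cat >> h.py <<'E'
def at(name,px,z):
    d=np.load(f"pics/{name}.npz"); return ray(dict(vertical_fov=float(d["v"]),cx=float(d["cx"]),cy=float(d["cy"])),d["E"],px,z)
E
python3 - <<'E'
from h import *
print("knob",at("w1",(323,234),.106),"rivet",at("w1",(324.5,200),.092))
for q in [(274,102),(532,104),(500,334),(280,334)]: print(at("w1",q,.085))
im=cv2.imread("pics/w1.png")[180:260,280:370]; cv2.imwrite("pics/w1c.png",cv2.resize(im,None,fx=7,fy=7,interpolation=cv2.INTER_CUBIC))
print(np.load("pics/w1.npz")["E"].round(3)); print(totool([.4395,.231,.113]))
E
```

```text
knob [0.43996092 0.23302897 0.106     ] rivet [0.4283045  0.25455968 0.092     ]
[0.35657628 0.29804992 0.085     ]
[0.52598264 0.3993113  0.085     ]
[0.6318572  0.23100734 0.085     ]
[0.45898116 0.12586755 0.085     ]
[[ 0.855  0.498  0.148  0.398]
 [ 0.519 -0.819 -0.245  0.3  ]
 [-0.001  0.287 -0.958  0.385]
 [ 0.     0.     0.     1.   ]]
[ 2.15705734e-03 -1.85354714e-02  1.28643103e+01]
```

View pics/w1c.png

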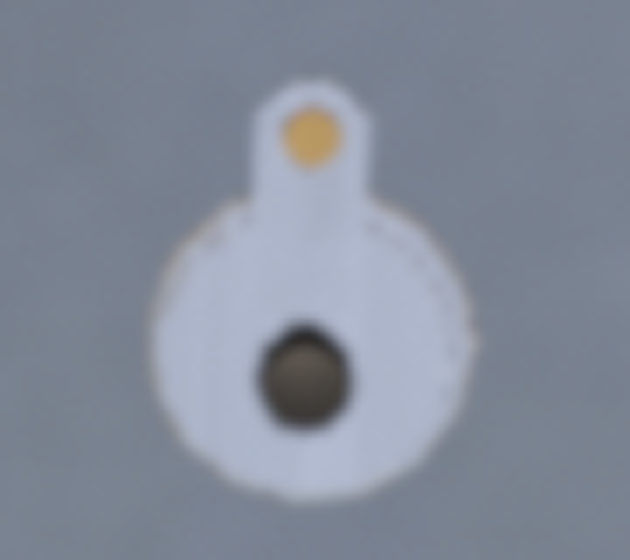

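The crop puts the knob at (323.6,235) and the rivet at (324.6,199.6), so the knob is directly under the gripper. I'll descend and pinch it.

```bash
python3 -m handwheel '[[5,0,0,3,0],[5,0,0,6,0],[5,0,0,9,0],[5,0,0,11.5,0],[5,0,0,12.7,0]]' 15; python3 -m handwheel '[[0.5,0,0,0,0],[0.5,0,0,0,0],[0.5,0,0,0,0],[0.5,0,0,0,0],[0.5,0,0,0,0]]'
python3 - <<'E'
from h import *
s,T=pose(); print(T.round(4),s["contact_force"])
rv=np.array([.428,.2535]); g=T[:2,3]; 
print(np.linalg.norm(g-rv)); ym=.545
for a in np.arange(0,2.25,.2):
    th=ym-np.pi/2-a; k=rv+.026*np.array([np.cos(th),np.sin(th)]); k0=rv+.026*np.array([np.sin(ym),-np.cos(ym)])
    print(round(a,2),(T[:2,:2].T@(k-k0)*100).round(2),k.round(4))
E
```

```text
t: 3.55
tcp_pos: [0.4392, 0.2307, 0.2757]
tcp_rot: [-0.001, 0.491, 0.871, -0.001]
contact_force: [0.7, -0.1, -0.6]
grip_width: 0.573
t: 4.05
tcp_pos: [0.44, 0.231, 0.2784]
tcp_rot: [0.0, 0.492, 0.871, 0.001]
contact_force: [0.8, -0.1, 1.0]
grip_width: 0.151
[[-5.168e-01  8.561e-01  1.100e-03  4.400e-01]
 [ 8.561e-01  5.168e-01  1.000e-03  2.310e-01]
 [ 3.000e-04  1.500e-03 -1.000e+00  2.784e-01]
 [ 0.000e+00  0.000e+00  0.000e+00  1.000e+00]] [ 0.75543392 -0.06576261  0.95145019]
0.025446982703302045
0.0 [0. 0.] [0.4415 0.2313]
0.2 [ 0.05 -0.52] [0.4368 0.229 ]
0.4 [ 0.2  -1.01] [0.4318 0.2278]
0.6 [ 0.45 -1.47] [0.4266 0.2275]
0.8 [ 0.78 -1.87] [0.4214 0.2283]
1.0 [ 1.19 -2.19] [0.4166 0.2301]
1.2 [ 1.65 -2.43] [0.4122 0.2329]
1.4 [ 2.15 -2.57] [0.4084 0.2364]
1.6 [ 2.67 -2.6 ] [0.4054 0.2407]
1.8 [ 3.19 -2.54] [0.4033 0.2454]
2.0 [ 3.68 -2.37] [0.4022 0.2505]
2.2 [ 4.13 -2.11] [0.4021 0.2557]
```

```bash
python3 -m handwheel '[[0.5,0.05,-0.4,0,0],[0.5,0.2,-0.88,0,0],[0.5,0.45,-1.34,0,0],[0.5,0.78,-1.74,0,0],[0.5,1.19,-2.06,0,0]]' 15; python3 -m handwheel '[[0.5,0.46,-0.24,0,0],[0.5,0.96,-0.38,0,0],[0.5,1.48,-0.41,0,0],[0.5,2.0,-0.35,0,0],[0.5,2.5,-0.18,0,0]]'
python3 -m handwheel '[[0.5,0.2,0.1,0,0],[0.5,0.2,0.1,0,0],[0.5,0.2,0.1,0,0],[3,0.2,0.1,0,0],[3.5,0.2,0.1,0,0]]'
python3 -m handwheel '[[3.5,0,0,-3,0],[3.5,0,0,-6,0],[4,0,0,-9,0],[4,0,0,-12,0],[4,0,0,-12,0]]'
python3 look.py w2 flap_knob:.106 keyhole:.087 dust_flap:.091
python3 - <<'E'
import cv2
im=cv2.imread("pics/w2.png")[150:290,230:400]; cv2.imwrite("pics/w2c.png",cv2.resize(im,None,fx=4,fy=4,interpolation=cv2.INTER_CUBIC))
E
```

```text
t: 4.55
tcp_pos: [0.4169, 0.2303, 0.2784]
tcp_rot: [0.001, 0.492, 0.871, 0.001]
contact_force: [6.0, -0.2, -1.0]
grip_width: 0.112
t: 5.05
tcp_pos: [0.4011, 0.2506, 0.2779]
tcp_rot: [-0.0, 0.492, 0.871, -0.001]
contact_force: [-0.6, -4.9, 9.2]
grip_width: 0.113
t: 5.55
tcp_pos: [0.4006, 0.2535, 0.2774]
tcp_rot: [-0.001, 0.491, 0.871, -0.0]
contact_force: [0.5, -0.7, -0.6]
grip_width: 0.253
t: 6.05
tcp_pos: [0.4019, 0.2538, 0.4009]
tcp_rot: [0.001, 0.491, 0.871, 0.003]
contact_force: [-0.5, 0.8, 0.0]
grip_width: 0.452
6.05 [0.4019 0.2538 0.4009] jaw 0.543 F [-0.5  0.8  0. ] j7 -0.06
flap_knob 0.72 [319. 237.] 1636 [0.4021 0.2532 0.106 ]
keyhole 0.59 [346. 276.] 729 [0.4422 0.2305 0.087 ]
dust_flap 0.83 [318. 238.] 1621 [0.4042 0.2483 0.091 ]
```

View pics/w2c.png

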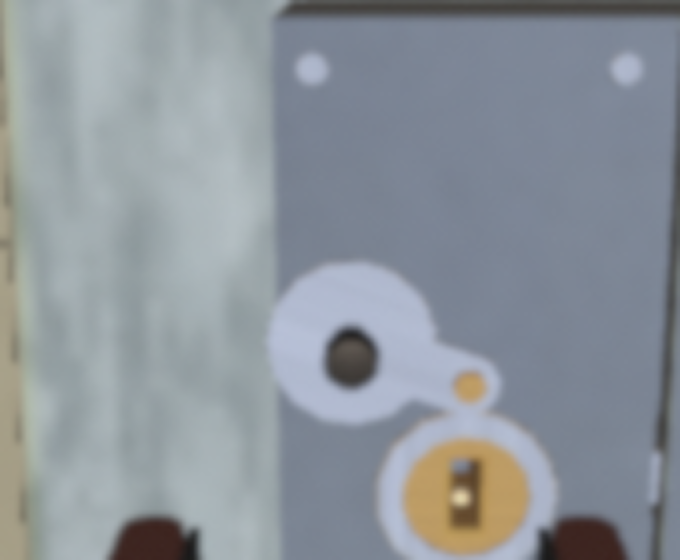

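The flap is now at about 2.0 rad and the keyhole is clear, with its slot centre near (346,273) in the full picture. Next is the key block.

```bash
python3 - <<'E'
from h import *
print("kh",at("w2",(346,273.2),.087),at("w2",(346.8,274.2),.087)); print(totool([.583,-.063,.2]))
E
```

```text
kh [0.44105987 0.23290393 0.087     ] [0.44213835 0.23247983 0.087     ]
[-36.47440439  -0.71192144   3.36026129]
```

```bash
python3 -m handwheel '[[6,-4,0,0,0],[6,-8,-0.1,0,0],[6,-12,-0.2,0,0],[6,-16,-0.3,0,0],[6,-20,-0.4,0,0]]' 20; python3 -m handwheel '[[6,-4,0,0,0.1],[6,-8,-0.1,0,0.2],[6,-12,-0.2,0,0.27],[6,-16.5,-0.3,0,0.27],[6,-16.5,-0.3,0,0.27]]'
python3 look.py w3 till_key:.078 round_key:.078 key_block:.04
python3 - <<'E'
import cv2
im=cv2.imread("pics/w3.png")[130:330,210:450]; cv2.imwrite("pics/w3c.png",cv2.resize(im,None,fx=3,fy=3,interpolation=cv2.INTER_CUBIC))
E
```

```text
t: 6.75
tcp_pos: [0.5015, 0.0785, 0.3963]
tcp_rot: [-0.001, 0.491, 0.871, -0.001]
contact_force: [0.1, 1.1, -0.6]
grip_width: 0.684
t: 7.25
tcp_pos: [0.5849, -0.0688, 0.3961]
tcp_rot: [0.001, 0.607, 0.795, -0.002]
contact_force: [-0.0, -0.4, 0.4]
grip_width: 0.686
7.25 [ 0.5849 -0.0688  0.3961] jaw 0.266 F [-0.  -0.4  0.4] j7 0.51
till_key 0.66 [327. 143.] 375 [ 0.5706 -0.0021  0.078 ]
till_key 0.57 [325. 218.] 548 [ 0.5852 -0.0607  0.078 ]
round_key 0.59 [327. 144.] 349 [ 0.5708 -0.0029  0.078 ]
key_block 0.7 [326. 173.] 7101 [ 0.5773 -0.029   0.04  ]
```

View pics/w3c.png

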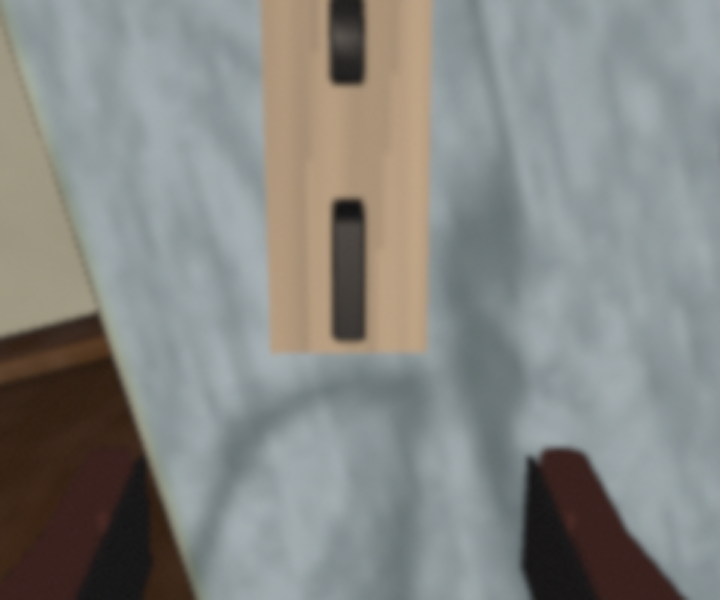

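The square head's top face is centred at about (326,223) and lined up with the picture's vertical axis, so the jaw direction is right.

```bash
python3 - <<'E'
from h import *
w=at("w3",(326.3,223.3),.078); print(w)
a=at("w3",(326.3,204),.078);b=at("w3",(326.3,243),.078); print(np.linalg.norm(a-b))
l=[at("w3",(x/3+210,y/3+130),.04) for x,y in [(263,5),(272,350),(433,5),(427,350)]]
for i in (0,2): d=l[i]-l[i+1]; print("edge dir",np.arctan2(d[1],d[0])-np.pi/2)
e=(l[1]+l[3])/2; print("block end",e)
print(totool([w[0],w[1],.066]))
E
```

```text
[ 0.58716655 -0.06481155  0.078     ]
0.03355803250232408
edge dir 0.27401006259098803
edge dir 0.2733408333728955
block end [ 0.59640058 -0.09624332  0.04      ]
[-0.42841429  0.33290606 16.74363758]
```

```bash
python3 -m handwheel '[[5,-0.2,0.15,4,-0.008],[5,-0.43,0.33,8,-0.008],[5,-0.43,0.33,12,-0.008],[5,-0.43,0.33,15.5,-0.008],[5,-0.43,0.33,16.7,-0.008]]' 40; python3 -m handwheel '[[5,0,0,0,0],[0.3,0,0,0,0],[0.3,0,0,0,0],[0.3,0,0,0,0],[0.3,0,0,0,0]]'; python3 -m handwheel '[[0.3,0,0,0,0],[0.3,0,0,0,0],[0.3,0,0,0,0],[0.3,0,0,-0.5,0],[0.3,0,0,-1,0]]'; python3 look.py w4 till_key:.078
```

```text
t: 7.95
tcp_pos: [0.5866, -0.064, 0.2272]
tcp_rot: [-0.003, 0.6, 0.8, -0.001]
contact_force: [0.1, 0.6, 0.9]
grip_width: 0.567
t: 8.45
tcp_pos: [0.5886, -0.0662, 0.2317]
tcp_rot: [0.001, 0.601, 0.799, 0.001]
contact_force: [0.1, -0.3, 0.1]
grip_width: 0.246
t: 8.95
tcp_pos: [0.5882, -0.0662, 0.2407]
tcp_rot: [-0.0, 0.601, 0.799, -0.0]
contact_force: [-1.6, -0.2, -1.6]
grip_width: 0.11
8.95 [ 0.5882 -0.0662  0.2407] jaw 0.281 F [-1.6 -0.2 -1.6] j7 0.63
till_key 0.6 [319. 313.] 2515 [ 0.5864 -0.063   0.078 ]
```

```bash
python3 -m handwheel '[[0.3,0,0,-2,0],[0.3,0,0,-4,0],[0.3,0,0,-7,0],[0.3,0,0,-10,0],[0.3,0,0,-12,0]]'; python3 look.py w5 till_key:.2
python3 - <<'E'
from h import *
print(totool([.4415,.2315,.2]))
im=cv2.imread("pics/w5.png")[240:480,200:440]; cv2.imwrite("pics/w5c.png",cv2.resize(im,None,fx=2.5,fy=2.5,interpolation=cv2.INTER_CUBIC))
E
```

```text
t: 9.55
tcp_pos: [0.5887, -0.0664, 0.3628]
tcp_rot: [0.001, 0.601, 0.799, 0.001]
contact_force: [0.7, -1.0, -0.7]
grip_width: 0.111
9.55 [ 0.5887 -0.0664  0.3628] jaw 0.281 F [ 0.7 -1.  -0.7] j7 0.55
till_key 0.86 [321. 312.] 2478 [ 0.5881 -0.0628  0.2   ]
[ 3.27540726e+01 -6.01012340e+00 -1.69026197e-02]
```

View pics/w5c.png

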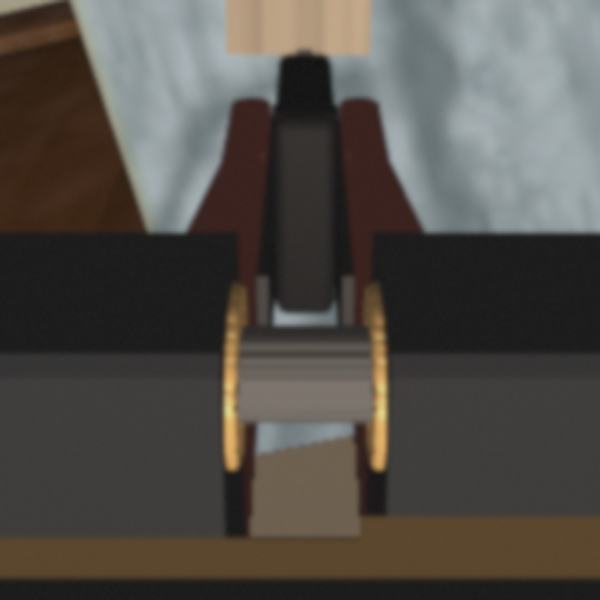

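The key is held. The top of its head is centred at about (322,326), and it looks upright between the pads.

```bash
python3 - <<'E'
from h import *
s,T=pose(); zt=s["tcp_pos"][2]-.1525
a=at("w5",(322,240+122/2.5),zt);b=at("w5",(322,240+310/2.5),zt);print("len",np.linalg.norm(a-b))
w=at("w5",(322,326.4),zt); print("mid tool offs cm",(T[:3,:3].T@((a+b)/2-T[:3,3])*100).round(2))
E
```

```text
len 0.034080300521086876
mid tool offs cm [ 0.31 -0.05 15.25]
```

```bash
python3 -m handwheel '[[0.3,4.4,-0.8,0,0],[0.3,8.8,-1.6,0,0],[0.3,13.2,-2.4,0,0],[0.3,17.6,-3.2,0,0],[0.3,22,-4,0,0]]'; python3 -m handwheel '[[0.3,4,-0.8,0,-0.1],[0.3,8,-1.5,0,-0.2],[0.3,10.75,-2,0,-0.265],[0.3,10.75,-2,0,-0.265],[0.3,10.75,-2,0,-0.265]]'; python3 look.py w6 keyhole:.087 till_key:.2; python3 - <<'E'
from h import *
im=cv2.imread("pics/w6.png")[140:380,200:440]; cv2.imwrite("pics/w6c.png",cv2.resize(im,None,fx=2.5,fy=2.5,interpolation=cv2.INTER_CUBIC))
p,E=snap("scene"); cv2.imwrite("pics/s6.png",p["color"])
E
```

```text
t: 10.15
tcp_pos: [0.4876, 0.1355, 0.3597]
tcp_rot: [-0.0, 0.601, 0.799, -0.0]
contact_force: [1.9, 1.1, -0.5]
grip_width: 0.11
t: 10.65
tcp_pos: [0.4395, 0.232, 0.3598]
tcp_rot: [-0.0, 0.49, 0.872, -0.001]
contact_force: [-0.3, -0.1, -0.4]
grip_width: 0.112
10.65 [0.4395 0.232  0.3598] jaw 0.547 F [-0.3 -0.1 -0.4] j7 0.09
keyhole 0.84 [324. 245.] 985 [0.4408 0.2325 0.087 ]
keyhole 0.58 [292. 200.] 2336 [0.4048 0.2486 0.087 ]
till_key 0.68 [319. 313.] 2461 [0.4364 0.2356 0.2   ]
```

View pics/w6c.png

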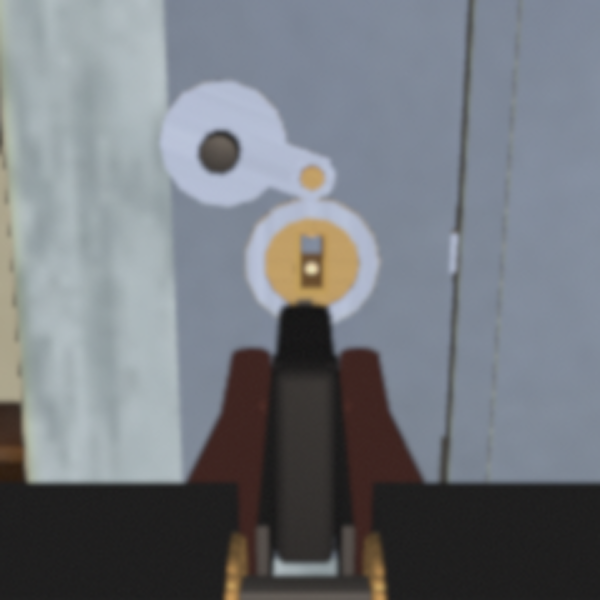

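The keyhole is centred at about (324.8,244.4) and the head's top at about (322,386 to 387 in rows from the crop). Next I work out the relative shift from this one picture.

```bash
python3 - <<'E'
from h import *
s,T=pose(); t=s["tcp_pos"]; f=lambda w:(T[:3,:3].T@(w-T[:3,3])*100).round(2)
zt=t[2]-.1525
k=(at("w6",(321.8,140+370/2.5),zt)+at("w6",(321.8,140+560/2.5),zt))/2
h=at("w6",(324.8,244.4),.087)
print("key",f(k),"hole",f(h),h,"delta",f(h)-f(k))
# tip if key vertical: predicted pixel
d=np.load("pics/w6.npz"); P=dict(vertical_fov=float(d["v"]),cx=float(d["cx"]),cy=float(d["cy"]))
for dz in [0,-.032,-.033,-.072]:
  for dx in (-.018,0,.018): 
    w=k+np.array([0,0,dz])+T[:3,0]*dx; print(dz,dx,((proj(P,d["E"],w)-[200,140])*2.5).round(0))
p,E=snap("top")
for n in ("till_key","keyhole","dust_flap"):
    for r in eyes.silhouettes(p,n)[:1]: print(n,r["conf"],r["pixel"],ray(p,E,r["pixel"],.2 if n=="till_key" else .087))
E
```

```text
key [ 0.44  0.02 15.25] hole [ 0.17  0.22 27.34] [0.44140703 0.23311727 0.087     ] delta [-0.27  0.2  12.09]
0 -0.018 [304. 564.]
0 0 [304. 468.]
0 0.018 [305. 365.]
-0.032 -0.018 [304. 466.]
-0.032 0 [305. 384.]
-0.032 0.018 [305. 297.]
-0.033 -0.018 [304. 464.]
-0.033 0 [305. 382.]
-0.033 0.018 [305. 295.]
-0.072 -0.018 [305. 382.]
-0.072 0 [305. 312.]
-0.072 0.018 [305. 239.]
```

```bash
python3 -m handwheel '[[0.3,-0.1,0.1,1,0],[0.3,-0.2,0.2,2,0],[0.3,-0.2,0.2,3,0],[0.3,-0.2,0.2,3.6,0],[0.3,-0.2,0.2,3.6,0]]'; python3 look.py w7 keyhole:.087; python3 - <<'E'
from h import *
im=cv2.imread("pics/w7.png")[160:320,240:400]; a=cv2.resize(im,(400,400),interpolation=cv2.INTER_CUBIC)
p,E=snap("scene"); d=p["color"]; c=proj(p,E,[.4414,.2325,.1]).astype(int); print(c)
b=cv2.resize(d[c[1]-40:c[1]+40,c[0]-40:c[0]+40],(400,400),interpolation=cv2.INTER_CUBIC)
cv2.imwrite("pics/w7c.png",np.hstack([a,b]))
E
```

```text
t: 11.55
tcp_pos: [0.4422, 0.231, 0.3234]
tcp_rot: [-0.0, 0.49, 0.872, -0.001]
contact_force: [0.2, -1.2, -0.3]
grip_width: 0.115
11.55 [0.4422 0.231  0.3234] jaw 0.546 F [ 0.2 -1.2 -0.3] j7 0.12
keyhole 0.81 [320. 254.] 1015 [0.4386 0.2344 0.087 ]
[225 230]
```

View pics/w7c.png

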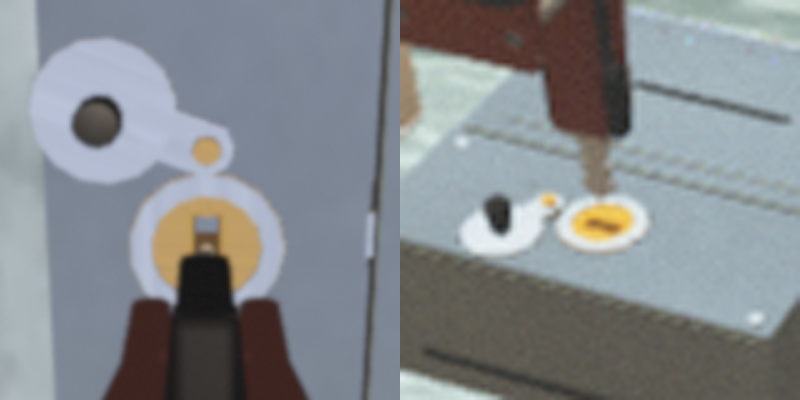

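In the right-hand scene crop the key tip is at (600,193), just above and behind the slot at (603,222). In the wrist view on the left the key lines up with the slot in y.

```bash
python3 - <<'E'
from h import *
s,T=pose(); p,E=snap("scene"); f=lambda w:(T[:3,:3].T@(w-T[:3,3])*100).round(2)
g=lambda x,y,z: ray(p,E,(185+(x-400)/5,190+y/5),z)
print("tip",f(g(600,193,s["tcp_pos"][2]-.2245)),"slot",f(g(603,222,.087)), "knob",g(497,196,.106),"rivet",g(549,200,.091),"ring",g(603,223,.088))
h=at("w7",(240+207/2.5,160+247/2.5),.088); print("ring wrist",h,f(h)); zt=s["tcp_pos"][2]-.1525
k=at("w7",(322,160+320/2.5),zt); print("head top front edge",f(k))
E
```

```text
tip [ 0.49  0.47 22.45] slot [ 0.33  0.16 23.77] knob [0.40483029 0.25502104 0.106     ] rivet [0.42917302 0.25802565 0.091     ] ring [0.44149733 0.23308559 0.088     ]
ring wrist [0.44141865 0.23316938 0.088     ] [ 2.400e-01 -1.000e-02  2.367e+01]
head top front edge [ 2.03 -0.04 15.25]
```

```bash
python3 -m handwheel '[[0.3,-0.05,0,0.4,0],[0.3,-0.05,0,0.8,0],[0.3,-0.05,0,1.1,0],[0.3,-0.05,0,1.3,0],[0.3,-0.05,0,1.4,0]]'; python3 -m handwheel '[[0.3,0,0,0.1,0],[0.3,0,0,0.2,0],[0.3,0,0,0.3,0],[0.3,0,0,0.4,0],[0.3,0,0,0.4,0]]'
```

```text
t: 12.25
tcp_pos: [0.4428, 0.2307, 0.3103]
tcp_rot: [-0.0, 0.49, 0.872, -0.0]
contact_force: [-0.3, -0.2, -0.0]
grip_width: 0.116
t: 12.75
tcp_pos: [0.4428, 0.2307, 0.3065]
tcp_rot: [-0.0, 0.49, 0.872, -0.0]
contact_force: [-0.9, -0.2, -0.7]
grip_width: 0.108
```

```bash
python3 -m handwheel '[[0.3,0,0,0.1,0],[0.3,0,0,0.2,0],[0.3,0,0,0.3,0],[0.3,0,0,0.4,0],[0.3,0,0,0.4,0]]'
```

```text
t: 13.25
tcp_pos: [0.4428, 0.2307, 0.3025]
tcp_rot: [-0.0, 0.49, 0.872, -0.0]
contact_force: [0.3, 0.6, -0.3]
grip_width: 0.108
```

```bash
python3 -m handwheel '[[0.3,0,0,0.07,0],[0.3,0,0,0.15,0],[0.3,0,0,0.22,0],[0.3,0,0,0.3,0],[0.3,0,0,0.3,0]]'
```

```text
t: 13.75
tcp_pos: [0.4428, 0.2307, 0.2995]
tcp_rot: [-0.0, 0.49, 0.872, -0.0]
contact_force: [0.1, 0.4, -0.8]
grip_width: 0.111
```

```bash
python3 -m handwheel '[[0.3,0,0,0.07,0],[0.3,0,0,0.15,0],[0.3,0,0,0.22,0],[0.3,0,0,0.3,0],[0.3,0,0,0.3,0]]'; python3 -m handwheel '[[0.3,0,0,0.05,0],[0.3,0,0,0.1,0],[0.3,0,0,0.15,0],[0.3,0,0,0.2,0],[0.3,0,0,0.2,0]]'
```

```text
t: 14.25
tcp_pos: [0.4428, 0.2307, 0.2965]
tcp_rot: [-0.0, 0.49, 0.872, -0.0]
contact_force: [-0.5, -0.2, 0.0]
grip_width: 0.114
t: 14.75
tcp_pos: [0.443, 0.2307, 0.2949]
tcp_rot: [0.0, 0.49, 0.872, 0.0]
contact_force: [1.0, -0.1, 4.4]
grip_width: 0.108
```

```bash
python3 -m handwheel '[[0.3,0,0,0.03,0],[0.3,0,0,0.06,0],[0.3,0,0,0.1,0],[0.3,0,0,0.1,0],[0.3,0,0,0.1,0]]'; python3 look.py w8; python3 - <<'E'
from h import *
im=cv2.imread("pics/w8.png")[180:340,240:400]; a=cv2.resize(im,(400,400),interpolation=cv2.INTER_CUBIC)
p,E=snap("scene"); d=p["color"]; c=(225,230)
b=cv2.resize(d[c[1]-40:c[1]+40,c[0]-40:c[0]+40],(400,400),interpolation=cv2.INTER_CUBIC)
cv2.imwrite("pics/w8c.png",np.hstack([a,b]))
E
```

```text
t: 15.25
tcp_pos: [0.4429, 0.2308, 0.2935]
tcp_rot: [0.0, 0.49, 0.872, 0.0]
contact_force: [0.6, 0.5, 0.9]
grip_width: 0.111
15.25 [0.4429 0.2308 0.2935] jaw 0.546 F [0.6 0.5 0.9] j7 0.15
```

View pics/w8c.png

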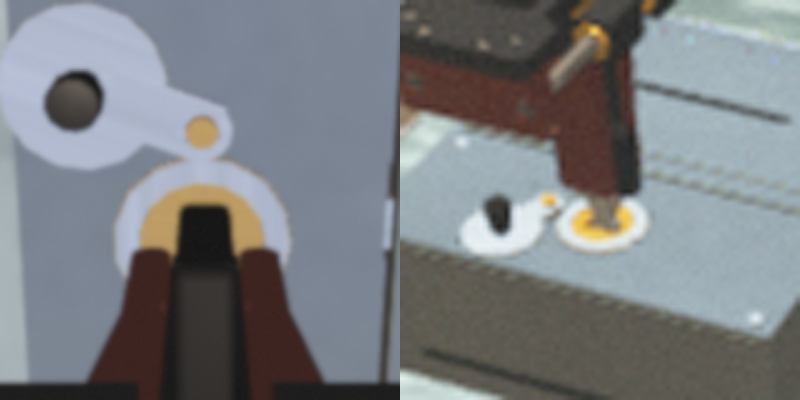

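The scene view shows the blade in the slot, and the force fell after a small peak, so it's passing the pins.

```bash
python3 -m handwheel '[[0.3,0,0,0.04,0],[0.3,0,0,0.08,0],[0.3,0,0,0.12,0],[0.3,0,0,0.15,0],[0.3,0,0,0.15,0]]'; python3 -m handwheel '[[0.3,0,0,0.04,0],[0.3,0,0,0.08,0],[0.3,0,0,0.12,0],[0.3,0,0,0.15,0],[0.3,0,0,0.15,0]]'
```

```text
t: 15.85
tcp_pos: [0.4427, 0.2306, 0.292]
tcp_rot: [-0.0, 0.49, 0.872, -0.0]
contact_force: [1.7, -0.4, 1.0]
grip_width: 0.11
t: 16.35
tcp_pos: [0.4428, 0.2307, 0.2906]
tcp_rot: [-0.0, 0.49, 0.872, -0.0]
contact_force: [0.1, -0.3, 4.0]
grip_width: 0.111
```

```bash
python3 -m handwheel '[[0.3,0,0,0.03,0],[0.3,0,0,0.06,0],[0.3,0,0,0.1,0],[0.3,0,0,0.1,0],[0.3,0,0,0.1,0]]'
```

```text
t: 16.85
tcp_pos: [0.4429, 0.2308, 0.2897]
tcp_rot: [0.0, 0.49, 0.872, 0.0]
contact_force: [-0.2, -0.3, 3.3]
grip_width: 0.108
```

```bash
python3 -m handwheel '[[0.3,0,0,0.03,0],[0.3,0,0,0.06,0],[0.3,0,0,0.1,0],[0.3,0,0,0.1,0],[0.3,0,0,0.1,0]]'
```

```text
t: 17.35
tcp_pos: [0.4428, 0.2307, 0.289]
tcp_rot: [-0.0, 0.49, 0.872, 0.0]
contact_force: [-0.7, 0.1, 7.4]
grip_width: 0.112
```

```bash
python3 -m handwheel '[[0.3,0,0,0.03,0],[0.3,0,0,0.06,0],[0.3,0,0,0.1,0],[0.3,0,0,0.1,0],[0.3,0,0,0.1,0]]'
```

```text
t: 17.85
tcp_pos: [0.4428, 0.2308, 0.2878]
tcp_rot: [-0.0, 0.49, 0.872, 0.0]
contact_force: [0.9, 0.9, 3.3]
grip_width: 0.114
```

```bash
python3 -m handwheel '[[0.3,0,0,0.03,0],[0.3,0,0,0.06,0],[0.3,0,0,0.1,0],[0.3,0,0,0.1,0],[0.3,0,0,0.1,0]]'
```

```text
t: 18.35
tcp_pos: [0.4428, 0.2308, 0.2865]
tcp_rot: [-0.0, 0.49, 0.872, -0.0]
contact_force: [-0.6, 0.5, 1.7]
grip_width: 0.11
```

```bash
python3 -m handwheel '[[0.3,0,0,0.04,0],[0.3,0,0,0.08,0],[0.3,0,0,0.12,0],[0.3,0,0,0.15,0],[0.3,0,0,0.15,0]]'
```

```text
t: 18.85
tcp_pos: [0.4427, 0.2307, 0.2849]
tcp_rot: [-0.0, 0.49, 0.872, -0.0]
contact_force: [1.3, 2.6, -1.1]
grip_width: 0.112
```

```bash
python3 -m handwheel '[[0.3,0,0,0.04,0],[0.3,0,0,0.08,0],[0.3,0,0,0.12,0],[0.3,0,0,0.15,0],[0.3,0,0,0.15,0]]'
```

```text
t: 19.35
tcp_pos: [0.4428, 0.2307, 0.2836]
tcp_rot: [-0.0, 0.49, 0.872, -0.0]
contact_force: [-1.5, 1.1, -0.3]
grip_width: 0.105
```

```bash
python3 -m handwheel '[[0.3,0,0,0.04,0],[0.3,0,0,0.08,0],[0.3,0,0,0.12,0],[0.3,0,0,0.15,0],[0.3,0,0,0.15,0]]'
```

```text
t: 19.85
tcp_pos: [0.4429, 0.2307, 0.2822]
tcp_rot: [0.0, 0.49, 0.872, 0.0]
contact_force: [-1.6, 1.3, 1.6]
grip_width: 0.11
```

```bash
python3 -m handwheel '[[0.3,0,0,0.03,0],[0.3,0,0,0.06,0],[0.3,0,0,0.1,0],[0.3,0,0,0.1,0],[0.3,0,0,0.1,0]]'
```

```text
t: 20.35
tcp_pos: [0.4428, 0.2307, 0.281]
tcp_rot: [0.0, 0.49, 0.872, -0.0]
contact_force: [-0.5, 2.0, 0.2]
grip_width: 0.112
```

```bash
python3 -m handwheel '[[0.3,0,0,0.03,0],[0.3,0,0,0.06,0],[0.3,0,0,0.1,0],[0.3,0,0,0.1,0],[0.3,0,0,0.1,0]]'
```

```text
t: 20.85
tcp_pos: [0.4428, 0.2306, 0.2801]
tcp_rot: [-0.0, 0.49, 0.872, -0.0]
contact_force: [-0.3, 1.5, 1.8]
grip_width: 0.112
```

```bash
python3 -m handwheel '[[0.3,0,0,0.03,0],[0.3,0,0,0.06,0],[0.3,0,0,0.1,0],[0.3,0,0,0.1,0],[0.3,0,0,0.1,0]]'
```

```text
t: 21.35
tcp_pos: [0.4429, 0.2307, 0.2792]
tcp_rot: [0.0, 0.49, 0.872, 0.0]
contact_force: [-0.6, 1.2, 3.3]
grip_width: 0.112
```

```bash
python3 -m handwheel '[[0.3,0,0,0.03,0],[0.3,0,0,0.06,0],[0.3,0,0,0.1,0],[0.3,0,0,0.1,0],[0.3,0,0,0.1,0]]'
```

```text
t: 21.85
tcp_pos: [0.443, 0.2308, 0.2781]
tcp_rot: [0.0, 0.49, 0.872, 0.0]
contact_force: [1.3, 1.3, 1.0]
grip_width: 0.112
```

```bash
python3 -m handwheel '[[0.3,0,0,0.03,0],[0.3,0,0,0.06,0],[0.3,0,0,0.1,0],[0.3,0,0,0.1,0],[0.3,0,0,0.1,0]]'
```

```text
t: 22.35
tcp_pos: [0.443, 0.2307, 0.2778]
tcp_rot: [-0.0, 0.49, 0.872, 0.0]
contact_force: [-1.2, 0.1, 10.1]
grip_width: 0.112
```

```bash
python3 -m handwheel '[[0.3,0,0,0.03,0],[0.3,0,0,0.05,0],[0.3,0,0,0.05,0],[0.3,0,0,0.05,0],[0.3,0,0,0.05,0]]'; python3 look.py w9; python3 - <<'E'
from h import *
im=cv2.imread("pics/w9.png")[180:340,240:400]; a=cv2.resize(im,(400,400),interpolation=cv2.INTER_CUBIC)
p,E=snap("scene"); d=p["color"]; c=(225,230)
b=cv2.resize(d[c[1]-40:c[1]+40,c[0]-40:c[0]+40],(400,400),interpolation=cv2.INTER_CUBIC)
cv2.imwrite("pics/w9c.png",np.hstack([a,b]))
E
```

```text
t: 22.85
tcp_pos: [0.443, 0.2307, 0.2777]
tcp_rot: [-0.0, 0.49, 0.872, 0.0]
contact_force: [-3.6, 0.2, 15.4]
grip_width: 0.11
22.85 [0.443  0.2307 0.2777] jaw 0.546 F [-3.6  0.2 15.4] j7 0.16
```

View pics/w9c.png

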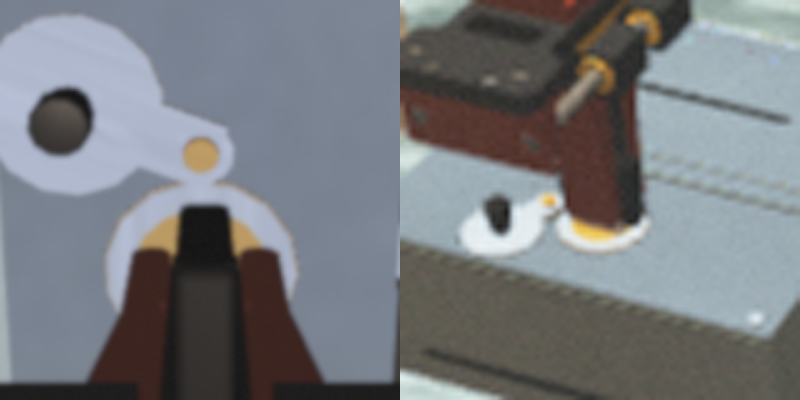

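I'm at about 15 N, at the depth I expect for home. To tell the stop from a sticky pin I'll ease back, rock the key and press again.

```bash
python3 -m handwheel '[[0.3,0,0,-0.2,0],[0.3,0.1,0,-0.2,0.05],[0.3,-0.1,0,-0.15,-0.05],[0.3,0,0,-0.05,0],[0.3,0,0,0,0]]';  python3 -m handwheel '[[0.3,0,0,0.03,0],[0.3,0,0,0.06,0],[0.3,0,0,0.06,0],[0.3,0,0,0.06,0],[0.3,0,0,0.06,0]]'
```

```text
t: 23.45
tcp_pos: [0.4427, 0.2305, 0.2776]
tcp_rot: [-0.001, 0.491, 0.871, -0.0]
contact_force: [-5.5, -1.4, 22.4]
grip_width: 0.114
t: 23.95
tcp_pos: [0.4427, 0.2304, 0.2775]
tcp_rot: [-0.001, 0.49, 0.872, 0.0]
contact_force: [-6.6, -3.0, 24.7]
grip_width: 0.112
```

Pressing again gave the same depth (0.2776) with rising force, so this is the hard stop and the key is home. Now I turn it, compensating for the key sitting about 3 mm off the tool axis.

```bash
python3 -m handwheel '[[0.3,0,0,-0.12,0.14],[0.3,0.01,-0.08,-0.12,0.28],[0.3,0.03,-0.12,-0.12,0.42],[0.3,0.05,-0.16,-0.12,0.56],[0.3,0.07,-0.19,-0.12,0.7]]' 50;  python3 -m handwheel '[[0.3,0,-0.04,0,0.14],[0.3,0.01,-0.08,0,0.28],[0.3,0.03,-0.12,0,0.42],[0.3,0.05,-0.16,0,0.56],[0.3,0.07,-0.19,0,0.7]]'; python3 look.py wa till_lid:.1
```

```text
t: 24.45
tcp_pos: [0.4412, 0.2301, 0.2778]
tcp_rot: [0.0, 0.761, 0.648, 0.0]
contact_force: [-1.1, -0.7, 9.0]
grip_width: 0.112
t: 24.95
tcp_pos: [0.4395, 0.2308, 0.2778]
tcp_rot: [0.0, 0.938, 0.348, 0.0]
contact_force: [-0.4, -1.6, 8.2]
grip_width: 0.115
24.95 [0.4395 0.2308 0.2778] jaw -0.86 F [-0.4 -1.6  8.2] j7 -1.03
till_lid 0.95 [373. 101.] 101980 [0.5213 0.2741 0.1   ]
```

```bash
python3 -m handwheel '[[0.3,0,-0.03,0,0.1],[0.3,0,-0.06,0,0.19],[0.3,0,-0.06,0,0.19],[0.3,0,-0.06,0,0.19],[0.3,0,-0.06,0,0.19]]'; python3 look.py wb; python3 - <<'E'
from h import *
print(pose()[0]["wrist_torque"])
im=cv2.imread("pics/wb.png"); a=cv2.resize(im,(533,400))
p,E=snap("scene"); d=p["color"]
b=cv2.resize(d[170:290,145:325],(600,400))[:,:267+0]
b=cv2.resize(d[180:300,160:240+40],(400,400),interpolation=cv2.INTER_CUBIC)[:, :]
cv2.imwrite("pics/wbc.png",np.hstack([cv2.resize(im,(400,300)),cv2.resize(b,(300,300))]))
E
```

```text
t: 25.55
tcp_pos: [0.4392, 0.2313, 0.2778]
tcp_rot: [0.0, 0.965, 0.26, 0.0]
contact_force: [0.5, -1.3, 9.0]
grip_width: 0.107
25.55 [0.4392 0.2313 0.2778] jaw -1.044 F [ 0.5 -1.3  9. ] j7 -1.19
[-0.43477995  0.16110868  0.25373798]
```

View pics/wbc.png

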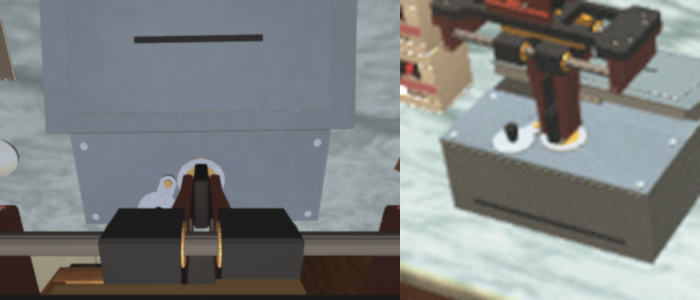

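The lid has risen: in the scene view its front edge stands clear of the deck with a dark gap beneath it. The key is in line with the fingers and the flap is still clear. One short hold to check it's steady, then I hand in.

```bash
python3 -m handwheel '[[0.3,0,0,0,0],[0.3,0,0,0,0],[0.3,0,0,0,0],[0.3,0,0,0,0],[0.3,0,0,0,0]]' && python3 -c "
from h import *
s,T=pose();print(s['wrist_torque'],s['grip_width'],T[:3,2]);print(ticket.close_job())"
```

```text
t: 26.15
tcp_pos: [0.4392, 0.2312, 0.2778]
tcp_rot: [0.0, 0.966, 0.26, 0.0]
contact_force: [-0.0, -2.2, 10.1]
grip_width: 0.11
[-0.3944689   0.21177392  0.26720792] 0.10969287731073166 [ 8.66919450e-04 -2.47198008e-04 -9.99999594e-01]
the job is handed in; nothing more can be done
None
```

The till is open: the lid has sprung up, and the arm is still gripping the key and holding it turned, with the job handed in at about 26 s.

- **Flap:** I pinched the knob and swung it to about 2.0 rad. It was still clear of the keyhole in the last picture.
- **Key in:** I took the square-headed key out of the block and pressed it down in small steps. No reading went over about 25 N. I eased back, rocked and pressed again, and it stopped at the same depth, which matched the calculated home position.
- **Turn:** I turned the key 1.59 rad clockwise.
- **Last checks:** The tool is vertical, with the fingers about 9.7 mm apart on the head. The wrist reads a steady 0.27 N m of turning moment and about 10 N of downward press. The last pictures show the lid raised.

The arm never went near the tins, the packet or the round-headed key after the square key was lifted out, but I did not measure their positions again. The cylinder and lid angles can't be read directly, so I judged them from the turn, the moment and the pictures. No check failed. One rough early estimate of the key tip from the scene camera was about 3 mm off the wrist camera's, and the key went in cleanly using the wrist camera's figure.

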